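# Shut the bur case and swing its hasp over the staple

### The arm

A 6-joint arm with a two-finger parallel gripper is mounted at the origin on the work surface. World frame = base frame: x ahead of the robot, y to its left, z up, the work surface at z = 0. Lengths are in m, angles in rad, forces in N, time in s.
With the tool pointing down it reaches from about 0.35 to 0.775 m from the base axis. Payload 7.3 kg.
Tool frame: the origin (TCP) lies midway between the tips of the shut fingers; the grasp point (between the pads) lies bot.grip_point_offset behind it (bot.grip_point_offset is the distance from the TCP to the grasp point, in m); z points along the fingers, y is the direction in which the jaws open and shut (so a half turn about z gives the same grasp; the last joint's range is limited). The gripper opens to 92 mm and grips with 3 to 60 N. Pads are 19 mm wide; open, the fingers measure 130 mm over their backs; the gripper's body (75 mm by 190 mm) begins 47 mm behind the grasp point.
Start: joints at [1.148, 0.342, 1.524, -0, 1.275, -0.146], TCP at [0.143, 0.505, 0.227] pointing down, gripper open.
Joint ranges: [-2.53, 2.53], [-0.77, 2.02], [0.04, 2.7], [-1, 4.14], [0.28, 2.66], [-3.11, 3.11]. Speed limits (rad/s): [2.57, 2.57, 3.14, 3.14, 3.14, 3.14].

### API

Orientations are given as [roll, pitch, yaw] about the fixed x, y, z axes, in that order (R = Rz(yaw) Ry(pitch) Rx(roll)).
In Python, from workcell import bot, cams gives the robot as it stands.
- The arm moves only by the shell command python3 -m jog 'ROWS'. ROWS is JSON, a list of rows, each an object with "linear": the shift along the tool's x, y, z in mm, a list of three; "turn": the turn, a rotation vector about the tool's x, y, z in degrees, a list of three; "fingers": the opening, from 0 (shut) to 1 (fully open). A call has 1 to 8 rows; each row is the pose to reach, as a shift and turn from the pose commanded when the call began, along the tool's axes at that moment; what a row does not reach only later rows make up. A row lasts 1/8 s, in which the tool goes at most 62.5 mm and 10.7 degrees, less where a joint would pass 70% of its speed; a pose out of reach is approached as far as the arm can. A call with a gripper value outside its range is refused whole. The fingers move at their own pace and stop on an object; the grip force is fixed at half the most. Time passes only in rows, so rows that repeat a pose let the fingers close. It gives the time, the measured TCP pose, the force and the opening at its end, in the units of the state.
- bot.sense(): the state, without advancing time (a new reading comes with each control period).
- cams.get_image(name): name is "scene" or "top" or "wrist"; returns a dict with "img" (400x640x3 uint8, blue, green, red), "intrinsics" (3x3 intrinsics, pixels), "k1" (the pictures are not rectified: a ray, as slopes to the right and down, at radius r is drawn at 1 + k1 r^2 times it, then the intrinsics apply), "rvec" (rotation vector, rad) and "tvec" (3), from world to camera coordinates, as OpenCV has them. Camera axes: x right, y down, z forward; pixel columns grow to the right and rows downward; lengths in m; the calibration is good to about 2 mm. A picture is of the moment at which its call begins. There is no depth.
- bot.job_done(): hands the job in, once; it reports no verdict.
Trained networks look in a picture, given as the dict that the camera call returned (one of the last four; its "shot" number tells which), for a name from the list of things; names that differ only in an ending like _2 or _b are one class to them, and where a whole thing is asked for, a point or a joint stands for the part that bears it (a point fixed in the world has none). Each returns a list of dicts, best first, with "p" (0 to 1); they miss things now and then, are a little off and sometimes report something else, mostly with a low value. They report only what shows in the picture. A call takes as long as a camera call.
- cams.recognise(thing, picture): "bbox" ([left, top, right, bottom] in pixels, round what is visible of it).
- cams.landmark_of(thing, picture): "centre" ([column, row] in pixels: a listed point, or the origin of a listed thing).
The state is a dict: "clock": time; "qpos": joint angles; "joint_velocities": joint speeds; "joint_torque": joint torques, N m; "tcp_pos": TCP position; "orientation": TCP orientation; "wrist_force": force on the tool from outside, world axes, zero at the start; "ft_torque": the same for the moment, N m; "opening": finger opening in m.
Only numpy, scipy, OpenCV 4.12 (cv2) and the standard library are available. Lean on these libraries where they do the work, as an engineer would, in place of code of your own. Each camera call takes 0.05 s, during which the arm holds its last target. There are 200 camera calls.

### The job

The jeweller's wooden bur case stands open. Shut its lid fully, keeping the hasp up and clear of the staple meanwhile, and only then swing the hasp on the lid's front edge forward and down until it lies fully home against the case's front, over the staple, with the lid still shut. Leave the jar, pliers, brush and sharpening stone around the case where they are.

Things in the scene. Friction and masses are not known exactly. Their poses are not given: they have to be found in the camera images.
- case: Wooden bur case, screwed to the bench: open-topped box 160 mm deep (its x) x 260 mm wide (its y) x 85 mm high, walls 8 mm. Origin: centre of its underside, on the bench. Its front (with the staple) faces its own -x, roughly towards the robot. Lid hinge axis: along the case's y through case (+80, any, 87) mm.
- lid (a joint): Angle of the case's lid about the hinge along its rear top edge, rad: 0 = fully shut, grows as the front edge rises (1.57 = upright). Lid 160 x 260 mm, outer face 25 mm beyond the hinge axis, so its top is 112 mm above the bench when shut. Stiff hinge: the lid stays where it is left and needs about 3 to 5 N at the front edge.
- hasp (a joint): Angle of the steel hasp about its hinge on the lid's front edge, relative to the lid, rad: 0 = hanging flat down the case's front, its slot over the staple; 1.57 = sticking straight out forwards from the shut lid; 3.14 = standing straight up from the shut lid; more = leaning back over the lid. Slightly stiff (about 1 N at the middle): it stays where it is left.
- hasp_hinge (a point): Middle of the hasp's hinge axis (along the case's y): case (-85, 0, 104) mm when the lid is shut, 165 mm forward and 17 mm outward of the lid's hinge axis at any lid angle. The hasp: steel plate 36 mm wide, 4 mm thick, 81 mm long, slot 16 x 25 mm (39 to 64 mm from the hinge), round lip at its free end. When it hangs at 0 its outer face is 5 mm in front of the axis.
- hasp_tip (a point): Middle of the hasp's free end, 81 mm from its hinge axis.
- lid_front (a point): Middle of the lid's front edge, on its outer (upper) face.
- staple_tip (a point): Foremost point of the staple (the catch): a steel loop 17 mm high and 5 mm thick, sticking 21 mm out of the middle of the case's front, 52 mm above the bench.
- jar_near: Open glass jar, 66 mm across, 85 mm high, beside the case; origin under its centre. Bystander.
- pliers: Pliers with black handles, 155 mm long, 12 mm high, lying beside the case; origin between the handles, at bench height. Bystander.
- brush: Brush 150 mm long, lying in front of the case to one side. Bystander.
- oilstone: Dark sharpening stone 50 x 150 x 22 mm lying in front of the case to one side; origin under its centre. Bystander.

How it is judged:
By the outcome, as a careful person would: the job done as asked, in the order asked, and still so for the second after the job is handed in, with the robot touching nothing.
It also fails if it takes over 43 s, if anything falls off the work surface, if the arm or the gripper's body presses on something with over 40 N, if the wrist force passes 120 N, or if a joint passes its speed limit or range.

## Working session

There is one attempt and no reset: what is moved stays moved. The work goes in short steps, Python scripts to look and compute and a shell command to move; the robot and the scene stay as the last step left them, time stands still between calls to the robot, and variables do not carry over. Pictures are saved under pics/ and viewed, about 8 in all and at most 12, crops included, and the job is handed in when it is done.

```bash
ls; mkdir -p pics
cat > h.py <<'E'
import numpy as np, cv2
from scipy.spatial.transform import Rotation as Ro
from workcell import bot,cams
def proj(P,d):
    P=np.atleast_2d(P).astype(float); C=P@Ro.from_rotvec(np.ravel(d['rvec'])).as_matrix().T+np.ravel(d['tvec'])
    s=C[:,:2]/C[:,2:]; s=s*(1+d['k1']*(s**2).sum(1,keepdims=True)); K=np.array(d['intrinsics'])
    return s@K[:2,:2].T+K[:2,2]
def ray(px,d):
    K=np.array(d['intrinsics']); u=(np.array(px,float)-K[:2,2])/np.diag(K)[:2]; s=u.copy()
    for _ in range(20): s=u/(1+d['k1']*(s@s))
    R=Ro.from_rotvec(np.ravel(d['rvec'])).as_matrix(); v=R.T@np.array([*s,1]); return -R.T@np.ravel(d['tvec']),v/np.linalg.norm(v)
def at_z(px,d,z):
    o,v=ray(px,d); return o+v*(z-o[2])/v[2]
def tri(obs):
    A=0;b=0
    for px,d in obs:
        o,v=ray(px,d); M=np.eye(3)-np.outer(v,v); A=A+M; b=b+M@o
    return np.linalg.solve(A,b)
E
python3 - <<'E'
from h import *
print(bot.grip_point_offset, bot.sense())
D={n:cams.get_image(n) for n in('scene','top','wrist')}
for n,d in D.items(): cv2.imwrite(f'pics/a_{n}.png',d['img'])
for n in('scene','top'):
  print(n,'cam at',ray([320,200],D[n])[0].round(3))
  for t in('case','hasp_hinge','hasp_tip','lid_front','staple_tip','jar_near','pliers','brush','oilstone'):
    r=cams.landmark_of(t,D[n]); print(t,[(np.round(x['centre'],1),round(x['p'],2)) for x in r[:2]])
E
```

```text
pics
0.0188 {'clock': 0.0, 'qpos': array([ 1.14799438e+00,  3.42679965e-01,  1.52502739e+00, -3.13985425e-05,
        1.27538594e+00, -1.46030352e-01]), 'joint_velocities': array([ 0.00038719,  0.00037243, -0.0026632 ,  0.00129394, -0.00054851,
       -0.00167595]), 'joint_torque': array([-3.94624039e-04, -4.31230259e+01, -2.44220066e+01,  7.17854965e-02,
        5.58582775e-02, -1.40252309e-04]), 'tcp_pos': array([0.14329024, 0.50464109, 0.22606353]), 'orientation': array([-3.14010361e+00, -1.88656388e-04,  2.86483009e+00]), 'wrist_force': array([0.82581797, 0.32944604, 0.08423253]), 'ft_torque': array([-0.05226851, -0.00427303, -0.0315388 ]), 'opening': 0.09177400212431985}
scene cam at [ 1.004 -0.322  0.829]
case []
hasp_hinge [(array([328.1, 154. ]), 0.51)]
hasp_tip [(array([354.3, 144.1]), 0.64)]
lid_front [(array([332.6, 151.7]), 0.61)]
staple_tip [(array([312.5, 167.7]), 0.3)]
jar_near [(array([393.4, 183.8]), 0.54)]
pliers [(array([287. , 288.4]), 0.89)]
brush [(array([310.6, 167.5]), 0.59)]
oilstone [(array([242. , 226.5]), 0.8)]
top cam at [0.449 0.061 1.003]
case [(array([317.2, 197.2]), 0.95)]
hasp_hinge [(array([311.3, 193. ]), 0.79), (array([287.1, 273.4]), 0.67)]
hasp_tip [(array([304.1, 158.6]), 0.58)]
lid_front [(array([313.9, 192.2]), 0.8)]
staple_tip [(array([322. , 237.3]), 0.94)]
jar_near [(array([235.6, 196.6]), 0.68)]
pliers [(array([390., 164.]), 0.91), (array([288.1, 273.1]), 0.4)]
brush [(array([288. , 271.1]), 0.66)]
oilstone [(array([393.4, 241.5]), 0.78)]
```

```bash
python3 -c "
import cv2,numpy as np
a=[cv2.imread(f'pics/a_{n}.png') for n in('scene','top')]
" ; ls pics
```

```text
a_scene.png
a_top.png
a_wrist.png
```

View pics/a_scene.png

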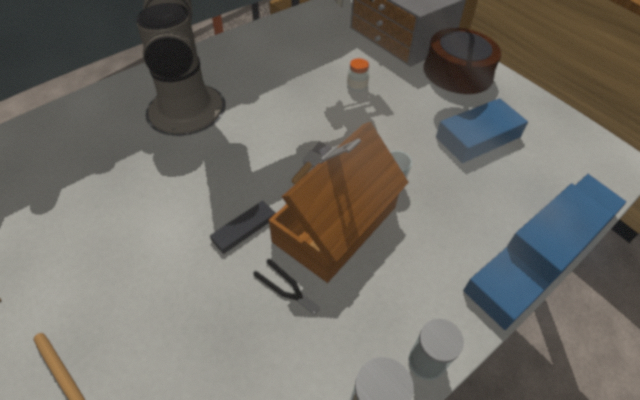

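View pics/a_top.png

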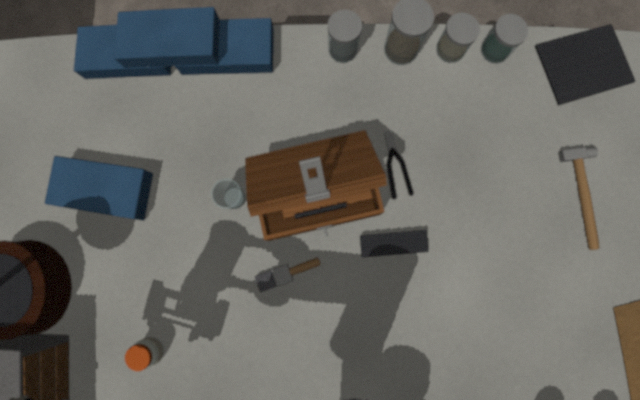

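The scene view shows the lid about half open with the hasp folded back over it (tip ~(354,144)). The top view has the case at (317,197), staple (322,237), hasp (304,158)–(311,193), jar on the left, pliers and stone on the right, and brush in front at (288,272). Next I'll fit the case pose and joint angles.

```bash
cat >> h.py <<'E'
def model(p):
    x,y,w,L,H=p; T=lambda q:np.array([x+np.cos(w)*q[0]-np.sin(w)*q[1],y+np.sin(w)*q[0]+np.cos(w)*q[1],q[2]])
    f=np.array([-np.cos(L),0,np.sin(L)]); u=np.array([np.sin(L),0,np.cos(L)]); h=np.array([.08,0,.087])
    hh=h+.165*f+.017*u; tip=hh+.081*(-np.cos(H)*u+np.sin(H)*f)
    return dict(case=T([0,0,0]),staple_tip=T([-.101,0,.052]),hasp_hinge=T(hh),hasp_tip=T(tip),lid_front=T(h+.16*f+.025*u),
      lidL=T(h+.16*f+.025*u+[0,.13,0]),lidR=T(h+.16*f+.025*u-[0,.13,0]))
E
python3 - <<'E'
from h import *
from scipy.optimize import least_squares
D={n:cams.get_image(n) for n in('scene','top')}
obs=[('scene','hasp_tip',(354.3,144.1),1),('scene','hasp_hinge',(328.1,154),1),('scene','lid_front',(332.6,151.7),1),
('top','case',(317.2,197.2),1),('top','hasp_hinge',(311.3,193),1),('top','hasp_tip',(304.1,158.6),1),('top','lid_front',(313.9,192.2),1),('top','staple_tip',(322,237.3),1),
('top','lidL',(249,206),1),('top','lidR',(384,181),1),('scene','lidL',(373,125),1)]
def res(p):
    m=model(p); return np.concatenate([proj(m[t],D[n])[0]-px for n,t,px,_ in obs])
c=at_z((317,197),D['top'],0)
for L0 in(.6,1.2):
  s=least_squares(res,[c[0],c[1],.1,L0,4],loss='soft_l1'); print(s.cost,s.x.round(4))
  print(res(s.x).reshape(-1,2).round(1).tolist())
for k,v in model(s.x).items(): print(k,v.round(3))
for t,px,z in(('jar',(229,195),.0),('jar top?',(235.6,196.6),0),('pliersend',(411,193),.0),('oilstone',(393.4,241.5),0),('stoneNW',(361,236),.022),('stoneSW',(364,258),.022),('brushL',(258,284),.01),('brushR',(319,262),.01)): print(t,at_z(px,D['top'],z).round(3))
E
```

```text
24.968796302558943 [0.575  0.0877 0.1695 0.7376 3.2061]
[[0.0, 0.8], [0.8, -3.0], [-0.2, 0.7], [-2.3, -2.0], [3.4, 4.3], [3.8, 1.5], [-0.1, 0.0], [0.4, 0.5], [-5.3, -1.2], [0.1, -1.3], [0.1, -4.8]]
24.968796302558612 [0.575  0.0877 0.1695 0.7376 3.2061]
[[0.0, 0.8], [0.8, -3.0], [-0.2, 0.7], [-2.3, -2.0], [3.4, 4.3], [3.8, 1.5], [-0.1, 0.0], [0.4, 0.5], [-5.3, -1.2], [0.1, -1.3], [0.1, -4.8]]
case [0.575 0.088 0.   ]
staple_tip [0.475 0.071 0.052]
hasp_hinge [0.545 0.083 0.211]
hasp_tip [0.602 0.092 0.267]
lid_front [0.554 0.084 0.213]
lidL [0.532 0.212 0.213]
lidR [ 0.576 -0.044  0.213]
jar [0.577 0.288 0.   ]
jar top? [0.573 0.272 0.   ]
pliersend [ 0.578 -0.134  0.   ]
oilstone [ 0.467 -0.091  0.   ]
stoneNW [ 0.48  -0.015  0.022]
stoneSW [ 0.431 -0.021  0.022]
brushL [0.373 0.217 0.01 ]
brushR [0.422 0.079 0.01 ]
```

```bash
python3 -c "
import cv2
a=cv2.imread('pics/a_scene.png')[100:280,220:430];b=cv2.imread('pics/a_top.png')[120:300,210:430]
c=[cv2.resize(i,(400,int(400*i.shape[0]/i.shape[1]))) for i in(a,b)]
h=min(i.shape[0] for i in c);cv2.imwrite('pics/b.png',cv2.hconcat([i[:h] for i in c]))"
```

```text
(no output)
```

View pics/b.png

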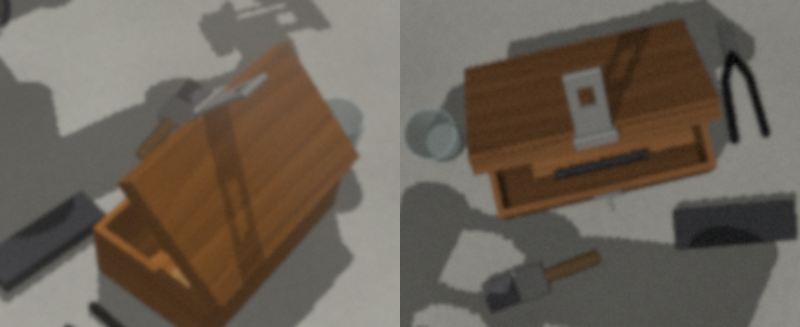

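```bash
cat > fit.py <<'E'
from h import *
from scipy.optimize import least_squares
def corners(p):
    x,y,w,L,H=p; f=np.array([-np.cos(L),0,np.sin(L)]); u=np.array([np.sin(L),0,np.cos(L)]); h=np.array([.08,0,.087])
    R=np.array([[np.cos(w),-np.sin(w),0],[np.sin(w),np.cos(w),0],[0,0,1]])
    g=lambda a,s:R@(h+a*f+.025*u+[0,s*.13,0])+[x,y,0]
    return dict(FL=g(.16,1),FR=g(.16,-1),RL=g(0,1),RR=g(0,-1))
E
python3 - <<'E'
from fit import *
D={n:cams.get_image(n) for n in('scene','top')}
obs=[('scene','hasp_tip',(357,142)),('scene','hasp_hinge',(326.5,154)),('scene','lid_front',(332.6,151.7)),
('top','hasp_hinge',(317,196)),('top','hasp_tip',(310,159)),('top','lid_front',(315.9,192.2)),('top','staple_tip',(322,237.3)),
('top','FL',(248.5,205)),('top','FR',(384.7,176.6)),('top','RL',(245.7,158.5)),('top','RR',(365.5,131)),
('scene','FL',(369.6,122)),('scene','FR',(283,196)),('scene','RL',(407.4,182.4)),('scene','RR',(334.4,268)),('top','case',(317.2,197.2))]
def res(p):
    m=model(p)|corners(p); return np.concatenate([proj(m[t],D[n])[0]-px for n,t,px in obs])
s=least_squares(res,[.575,.088,.17,.74,3.2],loss='soft_l1'); print(s.cost,s.x.round(4)); 
for o,r in zip(obs,res(s.x).reshape(-1,2).round(1)): print(o,r)
print({k:v.round(3) for k,v in model(s.x).items()})
E
```

```text
29.85472755802911 [0.575  0.0834 0.2092 0.7517 3.1639]
('scene', 'hasp_tip', (357, 142)) [-3.8  2.4]
('scene', 'hasp_hinge', (326.5, 154)) [ 1.  -1.8]
('scene', 'lid_front', (332.6, 151.7)) [-1.4  1.8]
('top', 'hasp_hinge', (317, 196)) [0.5 0.1]
('top', 'hasp_tip', (310, 159)) [-0.3  0.6]
('top', 'lid_front', (315.9, 192.2)) [ 0.5 -1.2]
('top', 'staple_tip', (322, 237.3)) [4.2 0. ]
('top', 'FL', (248.5, 205)) [-1.9  1.4]
('top', 'FR', (384.7, 176.6)) [ 1.4 -0.8]
('top', 'RL', (245.7, 158.5)) [-0.5 -1.1]
('top', 'RR', (365.5, 131)) [ 0.8 -0.1]
('scene', 'FL', (369.6, 122)) [ 0.5 -2.1]
('scene', 'FR', (283, 196)) [ 2.8 -3.2]
('scene', 'RL', (407.4, 182.4)) [ 0.7 -0.6]
('scene', 'RR', (334.4, 268)) [-0.8 -7.1]
('top', 'case', (317.2, 197.2)) [-0.4 -2. ]
{'case': array([0.575, 0.083, 0.   ]), 'staple_tip': array([0.476, 0.062, 0.052]), 'hasp_hinge': array([0.547, 0.077, 0.212]), 'hasp_tip': array([0.602, 0.089, 0.27 ]), 'lid_front': array([0.556, 0.079, 0.215]), 'lidL': array([0.529, 0.206, 0.215]), 'lidR': array([ 0.583, -0.048,  0.215])}
```

```bash
cat >> h.py <<'E'
CX,CY,W=.575,.0845,.195
def plan(ts):
    """ts: list of (caseX,caseY,z,yaw) -> rows in tool frame from now"""
    s=bot.sense(); R0=Ro.from_euler('xyz',s['orientation']); c,d=np.cos(W),np.sin(W)
    print('now',round(s['clock'],2),s['tcp_pos'].round(4),s['orientation'].round(3),'F',s['wrist_force'].round(1))
    for X,Y,z,yaw in ts:
        p=np.array([CX+c*X-d*Y,CY+d*X+c*Y,z]); R=Ro.from_euler('xyz',[np.pi,0,yaw])
        print((R0.inv().apply(p-s['tcp_pos'])*1000).round(0).tolist(),np.degrees((R0.inv()*R).as_rotvec()).round(1).tolist())
E
python3 -c "
from h import *
plan([(-.015,.08,.30,W+np.pi/2),(-.015,.08,.235,W+np.pi/2)])"
```

```text
now 1.25 [0.1434 0.505  0.2267] [3.141 0.    2.865] F [ 0.3 -0.  -0.1]
[-480.0, -222.0, -73.0] [0.0, -0.0, 63.0]
[-480.0, -222.0, -8.0] [0.0, -0.0, 63.0]
```

```bash
python3 -m jog '[{"linear":[0,0,-60],"turn":[0,0,0],"fingers":0},{"linear":[-80,-37,-73],"turn":[0,0,10],"fingers":0},{"linear":[-130,-60,-73],"turn":[0,0,20],"fingers":0},{"linear":[-185,-85,-73],"turn":[0,0,30],"fingers":0},{"linear":[-240,-110,-73],"turn":[0,0,40],"fingers":0},{"linear":[-295,-135,-73],"turn":[0,0,50],"fingers":0},{"linear":[-350,-161,-73],"turn":[0,0,60],"fingers":0},{"linear":[-400,-185,-73],"turn":[0,0,63],"fingers":0}]'; python3 -c "
from h import *
plan([(-.015,.08,.30,W+np.pi/2),(-.015,.08,.235,W+np.pi/2)])"
```

```text
clock: 2.25
tcp_pos: [0.4761, 0.2188, 0.2999]
orientation: [3.141, -0.0, 1.762]
wrist_force: [0.7, 0.4, -0.3]
opening: 0.0166
now 2.25 [0.4761 0.2188 0.2999] [ 3.141 -0.     1.762] F [ 0.7  0.4 -0.3]
[-71.0, 56.0, -0.0] [0.0, -0.0, -0.2]
[-71.0, 56.0, 65.0] [0.0, -0.0, -0.2]
```

```bash
python3 -m jog '[{"linear":[-36,28,0],"turn":[0,0,0],"fingers":0},{"linear":[-71,56,0],"turn":[0,0,0],"fingers":0},{"linear":[-71,56,30],"turn":[0,0,0],"fingers":0},{"linear":[-71,56,60],"turn":[0,0,0],"fingers":0},{"linear":[-71,56,60],"turn":[0,0,0],"fingers":0}]'
python3 - <<'E'
from h import *
plan([(x+.006,.08,z,W+np.pi/2) for x,z in((-.020,.2144),(-.0351,.2007),(-.0484,.1856),(-.0596,.1688),(-.0688,.1508),(-.075,.135),(-.079,.12),(-.08,.112),(-.08,.108))])
d=cams.get_image('scene'); e=cams.get_image('top')
cv2.imwrite('pics/c.png',cv2.hconcat([cv2.resize(d['img'][60:300,200:440],(400,400)),cv2.resize(e['img'][80:300,200:420],(400,400))]))
E
```

```text
clock: 2.88
tcp_pos: [0.5422, 0.1612, 0.2376]
orientation: [-3.136, -0.0, 1.765]
wrist_force: [-1.1, -0.2, 0.3]
opening: 0.0001
now 2.88 [0.5422 0.1612 0.2376] [-3.136 -0.     1.765] F [-1.1 -0.2  0.3]
[-2.0, 3.0, 23.0] [-0.3, -0.0, -0.0]
[-2.0, -12.0, 37.0] [-0.3, -0.0, -0.0]
[-2.0, -25.0, 52.0] [-0.3, -0.0, -0.0]
[-2.0, -36.0, 69.0] [-0.3, -0.0, -0.0]
[-2.0, -45.0, 87.0] [-0.3, -0.0, -0.0]
[-2.0, -51.0, 103.0] [-0.3, -0.0, -0.0]
[-2.0, -55.0, 118.0] [-0.3, -0.0, -0.0]
[-2.0, -56.0, 126.0] [-0.3, -0.0, -0.0]
[-2.0, -56.0, 130.0] [-0.3, -0.0, -0.0]
```

View pics/c.png

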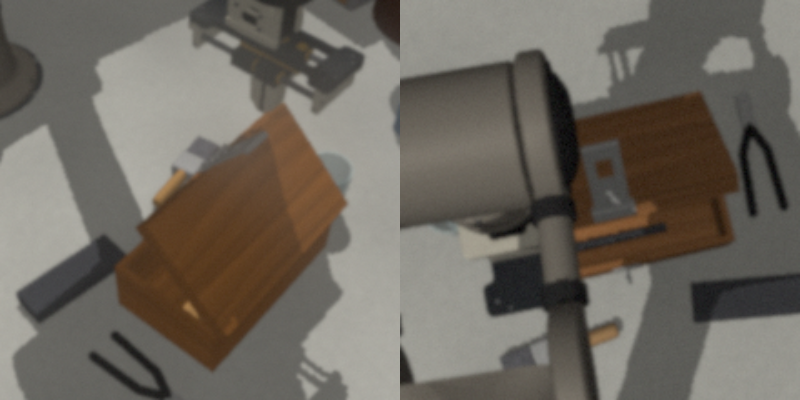

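The scene view shows the closed fingers just above the lid's front edge near its left end (crop ~(268,95)). The top view shows the hasp clear to the right of the wrist. Now I press the lid down along its arc.

```bash
python3 -m jog '[{"linear":[-2,3,18],"turn":[0,0,0],"fingers":0},{"linear":[-2,-4,30],"turn":[0,0,0],"fingers":0},{"linear":[-2,-12,37],"turn":[0,0,0],"fingers":0},{"linear":[-2,-19,44],"turn":[0,0,0],"fingers":0},{"linear":[-2,-25,52],"turn":[0,0,0],"fingers":0},{"linear":[-2,-31,60],"turn":[0,0,0],"fingers":0},{"linear":[-2,-36,69],"turn":[0,0,0],"fingers":0}]'
python3 - <<'E'
from h import *
plan([(-.062,.08,.112,W+np.pi/2)])
d=cams.get_image('scene'); e=cams.get_image('top')
cv2.imwrite('pics/d.png',cv2.hconcat([cv2.resize(d['img'][60:300,200:440],(400,400)),cv2.resize(e['img'][80:300,200:420],(400,400))]))
E
```

```text
clock: 3.85
tcp_pos: [0.5082, 0.1527, 0.1702]
orientation: [3.141, -0.0, 1.765]
wrist_force: [1.5, -0.7, 1.7]
opening: 0.0005
now 3.85 [0.5082 0.1527 0.1702] [ 3.141 -0.     1.765] F [ 1.5 -0.7  1.7]
[0.0, -10.0, 58.0] [0.0, -0.0, -0.0]
```

View pics/d.png

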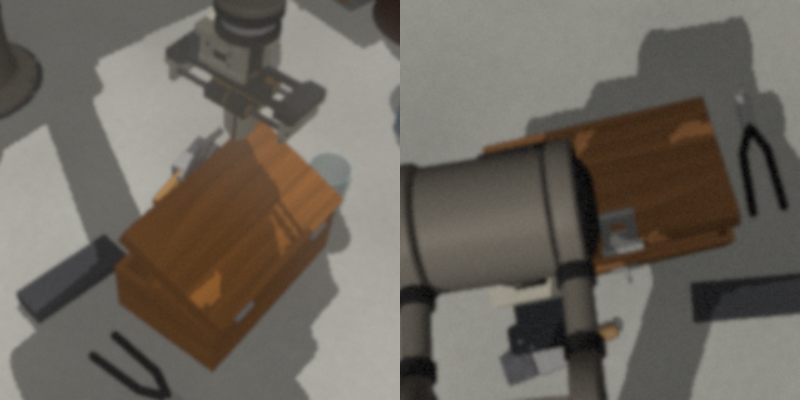

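The lid is following the fingers and the hasp still stands up from it, at top-view crop (620,230), clear of the tool. Continuing.

```bash
python3 -m jog '[{"linear":[0,-3,10],"turn":[0,0,0],"fingers":0},{"linear":[0,-7,20],"turn":[0,0,0],"fingers":0},{"linear":[0,-10,30],"turn":[0,0,0],"fingers":0},{"linear":[0,-12,40],"turn":[0,0,0],"fingers":0},{"linear":[0,-14,48],"turn":[0,0,0],"fingers":0},{"linear":[0,-14,54],"turn":[0,0,0],"fingers":0},{"linear":[0,-14,57],"turn":[0,0,0],"fingers":0},{"linear":[0,-14,57],"turn":[0,0,0],"fingers":0}]'; python3 -m jog '[{"linear":[0,0,2],"turn":[0,0,0],"fingers":0},{"linear":[0,0,4],"turn":[0,0,0],"fingers":0},{"linear":[0,0,4],"turn":[0,0,0],"fingers":0}]'
```

```text
clock: 4.95
tcp_pos: [0.4949, 0.15, 0.1136]
orientation: [3.141, -0.0, 1.765]
wrist_force: [-0.1, -0.5, 0.4]
opening: 0.0004
clock: 5.32
tcp_pos: [0.4951, 0.15, 0.112]
orientation: [3.139, 0.0, 1.765]
wrist_force: [-7.0, -1.2, 17.7]
opening: 0.0005
```

Lid has hit its stop: 17.7 N at 112 mm. I'll lift, rotate, and look.

```bash
python3 -m jog '[{"linear":[0,0,-55],"turn":[0,0,0],"fingers":0},{"linear":[0,0,-110],"turn":[0,0,10],"fingers":0},{"linear":[20,10,-140],"turn":[0,0,20],"fingers":0},{"linear":[40,24,-140],"turn":[0,0,30],"fingers":0},{"linear":[60,24,-140],"turn":[0,0,40],"fingers":0},{"linear":[60,24,-140],"turn":[0,0,50],"fingers":0},{"linear":[60,24,-140],"turn":[0,0,60],"fingers":0},{"linear":[60,24,-140],"turn":[0,0,70],"fingers":0}]'
python3 - <<'E'
from h import *
from fit import *
plan([(-.04,0,.24,W),(-.04,0,.15,W)])
D={n:cams.get_image(n) for n in('scene','top')}
d,e=D['scene'],D['top']
cv2.imwrite('pics/e.png',cv2.hconcat([cv2.resize(d['img'][80:280,220:420],(400,400)),cv2.resize(e['img'][100:300,210:410],(400,400))]))
for n in D:
  for t in('hasp_hinge','hasp_tip','lid_front','staple_tip','case'):
    print(n,t,[(np.round(x['centre'],1),round(x['p'],2)) for x in cams.landmark_of(t,D[n])[:2]],proj(model([CX,CY,W,0,3.16])[t],D[n]).round(1))
E
```

```text
clock: 6.32
tcp_pos: [0.5067, 0.2136, 0.2497]
orientation: [3.142, -0.0, 0.538]
wrist_force: [0.1, 0.4, 0.3]
opening: 0.0006
now 6.33 [0.5067 0.2136 0.2497] [ 3.142 -0.     0.538] F [0.1 0.4 0.3]
[-45.0, 132.0, 10.0] [-0.0, -0.0, 19.7]
[-45.0, 132.0, 100.0] [-0.0, -0.0, 19.7]
scene hasp_hinge [(array([305.3, 175.8]), 0.85), (array([304.2, 150.3]), 0.6)] [[306.5 174.2]]
scene hasp_tip [(array([306.1, 146.3]), 0.52)] [[307.1 148.4]]
scene lid_front [(array([309.9, 174. ]), 0.95)] [[308.2 172.9]]
scene staple_tip [] [[301.3 185.8]]
scene case [(array([336.4, 223.3]), 0.73)] [[334.1 222.8]]
top hasp_hinge [(array([287.2, 268.8]), 0.19)] [[323.4 229.1]]
top hasp_tip [(array([323.4, 226.8]), 0.41)] [[322.8 226.3]]
top lid_front [(array([322.4, 228.1]), 0.94)] [[322.8 226.5]]
top staple_tip [(array([324.9, 236.3]), 0.6)] [[325.  237.5]]
top case [(array([315.2, 196.1]), 0.63)] [[316.3 195.2]]
```

View pics/e.png

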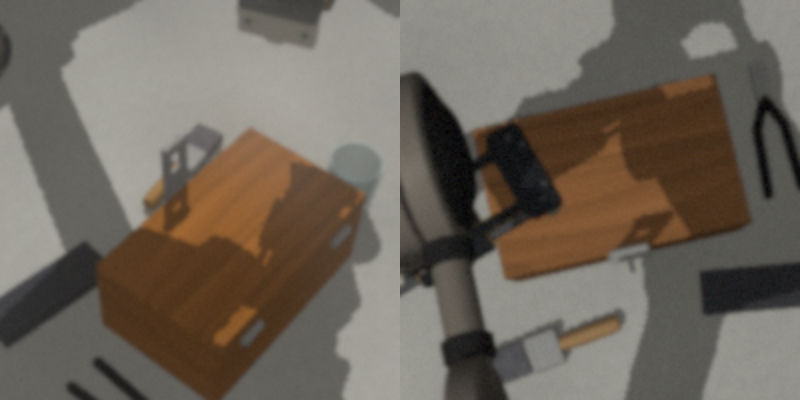

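The lid is shut and the hasp stands upright (crop (175,170)). Model and landmarks agree within 2 px. Next I move behind the hasp.

```bash
python3 -m jog '[{"linear":[-10,30,0],"turn":[0,0,10],"fingers":0},{"linear":[-25,75,0],"turn":[0,0,19.7],"fingers":0},{"linear":[-45,132,0],"turn":[0,0,19.7],"fingers":0},{"linear":[-45,132,40],"turn":[0,0,19.7],"fingers":0},{"linear":[-45,132,80],"turn":[0,0,19.7],"fingers":0},{"linear":[-45,132,97],"turn":[0,0,19.7],"fingers":0},{"linear":[-45,132,97],"turn":[0,0,19.7],"fingers":0}]'; python3 -c "
from h import *
plan([(-.04,0,.15,W),(-.08,0,.15,W)])"
```

```text
clock: 7.8
tcp_pos: [0.5356, 0.0771, 0.1515]
orientation: [-3.141, 0.003, 0.2]
wrist_force: [-0.4, -0.3, -0.0]
opening: 0.0006
now 7.8 [0.5356 0.0771 0.1515] [-3.141e+00  3.000e-03  2.000e-01] F [-0.4 -0.3 -0. ]
[0.0, 0.0, 2.0] [-0.0, 0.2, 0.3]
[-40.0, 0.0, 2.0] [-0.0, 0.2, 0.3]
```

```bash
python3 -m jog '[{"linear":[-25,0,0],"turn":[0,0,0],"fingers":0},{"linear":[-35,0,1],"turn":[0,0,0],"fingers":0},{"linear":[-45,0,2],"turn":[0,0,0],"fingers":0},{"linear":[-55,0,4],"turn":[0,0,0],"fingers":0},{"linear":[-65,0,11],"turn":[0,0,0],"fingers":0},{"linear":[-74,0,19],"turn":[0,0,0],"fingers":0},{"linear":[-82,0,30],"turn":[0,0,0],"fingers":0},{"linear":[-88,0,42],"turn":[0,0,0],"fingers":0}]'
python3 - <<'E'
from h import *
plan([(-.131,0,.088,W),(-.118,0,.074,W),(-.0995,0,.068,W)])
D={n:cams.get_image(n) for n in('scene','top')}
d,e=D['scene'],D['top']
cv2.imwrite('pics/f.png',cv2.hconcat([cv2.resize(d['img'][80:280,220:420],(400,400)),cv2.resize(e['img'][100:300,210:410],(400,400))]))
E
```

```text
clock: 8.8
tcp_pos: [0.4494, 0.0597, 0.1098]
orientation: [-3.141, 0.0, 0.2]
wrist_force: [1.3, 0.7, 1.7]
opening: 0.0007
now 8.8 [0.4494 0.0597 0.1098] [-3.141  0.     0.2  ] F [1.3 0.7 1.7]
[-3.0, -0.0, 22.0] [-0.0, 0.0, 0.3]
[10.0, 0.0, 36.0] [-0.0, 0.0, 0.3]
[29.0, 0.0, 42.0] [-0.0, 0.0, 0.3]
```

View pics/f.png

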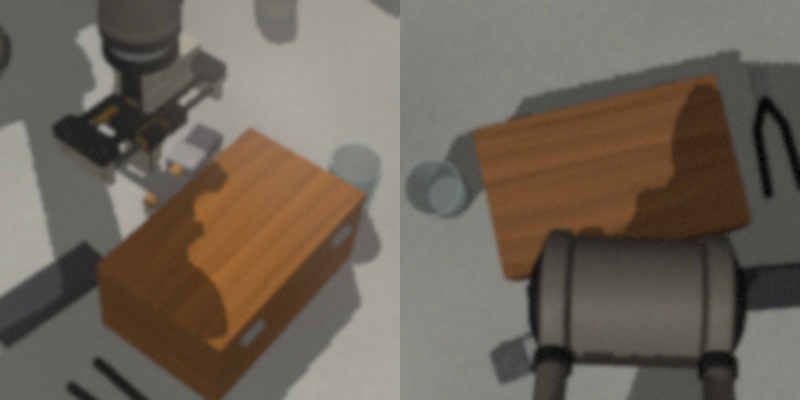

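The hasp sticks straight out forwards under the fingers (crop (150,183)), contact force is about 2 N, and the lid is still shut. Continuing down and back.

```bash
python3 -m jog '[{"linear":[-3,0,11],"turn":[0,0,0],"fingers":0},{"linear":[-3,0,22],"turn":[0,0,0],"fingers":0},{"linear":[2,0,30],"turn":[0,0,0],"fingers":0},{"linear":[9,0,36],"turn":[0,0,0],"fingers":0},{"linear":[16,0,40],"turn":[0,0,0],"fingers":0},{"linear":[23,0,41],"turn":[0,0,0],"fingers":0},{"linear":[27,0,41],"turn":[0,0,0],"fingers":0},{"linear":[27,0,41],"turn":[0,0,0],"fingers":0}]';  python3 -c "
from h import *
plan([(-.0995,0,.068,W)])"
```

```text
clock: 9.9
tcp_pos: [0.4773, 0.0652, 0.07]
orientation: [3.141, -0.001, 0.2]
wrist_force: [-0.1, -0.0, -0.1]
opening: 0.0007
now 9.9 [0.4773 0.0652 0.07  ] [ 3.141e+00 -1.000e-03  2.000e-01] F [-0.1 -0.  -0.1]
[0.0, -0.0, 2.0] [0.0, -0.1, 0.3]
```

```bash
python3 -m jog '[{"linear":[2,0,0],"turn":[0,0,0],"fingers":0},{"linear":[4,0,0],"turn":[0,0,0],"fingers":0},{"linear":[4,0,0],"turn":[0,0,0],"fingers":0}]'; python3 -m jog '[{"linear":[2,0,0],"turn":[0,0,0],"fingers":0},{"linear":[4,0,0],"turn":[0,0,0],"fingers":0},{"linear":[4,0,0],"turn":[0,0,0],"fingers":0}]'
```

```text
clock: 10.28
tcp_pos: [0.4792, 0.0657, 0.0697]
orientation: [-3.141, 0.003, 0.2]
wrist_force: [-5.0, -2.5, 4.0]
opening: 0.0004
clock: 10.65
tcp_pos: [0.4792, 0.0659, 0.0693]
orientation: [-3.141, 0.011, 0.201]
wrist_force: [-17.4, -6.3, 12.9]
opening: 0.0001
```

```bash
python3 -m jog '[{"linear":[-20,0,0],"turn":[0,0,0],"fingers":0},{"linear":[-50,0,-10],"turn":[0,0,0],"fingers":0},{"linear":[-60,0,-60],"turn":[0,0,0],"fingers":0},{"linear":[-60,40,-120],"turn":[0,0,0],"fingers":0},{"linear":[-60,100,-130],"turn":[0,0,0],"fingers":0},{"linear":[-60,160,-130],"turn":[0,0,0],"fingers":0},{"linear":[-60,220,-130],"turn":[0,0,0],"fingers":0},{"linear":[-60,260,-130],"turn":[0,0,0],"fingers":0}]'
python3 - <<'E'
from h import *
D={n:cams.get_image(n) for n in('scene','top')}
d,e=D['scene'],D['top']
cv2.imwrite('pics/g.png',cv2.hconcat([cv2.resize(d['img'][80:280,220:420],(400,400)),cv2.resize(e['img'][190:290,270:370],(400,400),interpolation=cv2.INTER_CUBIC)]))
for n in D:
  for t in('hasp_hinge','hasp_tip','lid_front','staple_tip','jar_near','pliers','brush','oilstone'):
    r=cams.landmark_of(t,D[n])[:2]
    print(n,t,[(np.round(x['centre'],1),round(x['p'],2)) for x in r],*[proj(model([CX,CY,W,0,H])[t],D[n])[0].round(1) for H in (0,.15,.3) if t[:4]in('hasp','lid_','stap')])
E
```

```text
clock: 11.65
tcp_pos: [0.4777, -0.203, 0.2001]
orientation: [3.14, -0.001, 0.198]
wrist_force: [0.5, 0.6, 0.3]
opening: 0.0006
scene hasp_hinge [] [306.5 174.2] [306.5 174.2] [306.5 174.2]
scene hasp_tip [] [306.4 197.3] [302.6 194.4] [298.8 191. ]
scene lid_front [(array([309.3, 173.8]), 0.98)] [308.2 172.9] [308.2 172.9] [308.2 172.9]
scene staple_tip [] [301.3 185.8] [301.3 185.8] [301.3 185.8]
scene jar_near [(array([396.6, 184. ]), 0.93)]
scene pliers [(array([288.9, 289.3]), 0.6)]
scene brush [(array([310.8, 168.5]), 0.65)]
scene oilstone [(array([237.8, 229.5]), 0.85)]
top hasp_hinge [(array([322. , 224.8]), 0.43)] [323.4 229.1] [323.4 229.1] [323.4 229.1]
top hasp_tip [(array([324.1, 229.9]), 0.5)] [323.6 230.9] [324.7 236.1] [325.8 241.3]
top lid_front [(array([323.3, 224.3]), 0.75)] [322.8 226.5] [322.8 226.5] [322.8 226.5]
top staple_tip [(array([324.6, 232.7]), 0.81), (array([323. , 226.2]), 0.3)] [325.  237.5] [325.  237.5] [325.  237.5]
top jar_near [(array([239. , 197.3]), 0.67)]
top pliers [(array([389.1, 163.4]), 0.72)]
top brush [(array([287.4, 272. ]), 0.82)]
top oilstone [(array([394.6, 241.9]), 0.69)]
```

View pics/g.png

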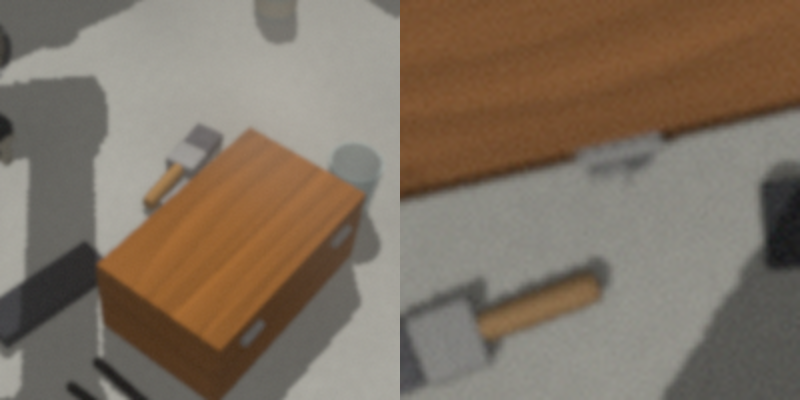

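```bash
python3 -m jog '[{"linear":[0,-50,0],"turn":[0,8,0],"fingers":0},{"linear":[0,-100,0],"turn":[0,16,0],"fingers":0},{"linear":[0,-150,0],"turn":[0,24,0],"fingers":0},{"linear":[0,-200,0],"turn":[0,32,0],"fingers":0},{"linear":[0,-200,0],"turn":[0,40,0],"fingers":0},{"linear":[0,-200,0],"turn":[0,40,0],"fingers":0}]'
python3 - <<'E'
from h import *
D={n:cams.get_image(n) for n in('wrist','scene')}
d=D['wrist']; cv2.imwrite('pics/h.png',d['img'])
print(ray([320,200],d))
for t in('hasp_hinge','hasp_tip','lid_front','staple_tip'):
    r=cams.landmark_of(t,d)[:2]
    print(t,[(np.round(x['centre'],1),round(x['p'],2)) for x in r],*[proj(model([CX,CY,W,0,H])[t],d)[0].round(1) for H in (0,.1,.2)])
E
```

```text
clock: 13.3
tcp_pos: [0.437, -0.0035, 0.1999]
orientation: [3.141, -0.701, 0.201]
wrist_force: [0.8, 0.1, 0.3]
opening: 0.0003
(array([ 0.40050946, -0.01086209,  0.37427324]), array([ 0.37339391,  0.06891579, -0.92510951]))
hasp_hinge [(array([253.5, 200.8]), 0.92), (array([259.4, 238.3]), 0.63)] [249.2 206.4] [249.2 206.4] [249.2 206.4]
hasp_tip [(array([267.2, 235.5]), 0.71), (array([171.3, 301.4]), 0.62)] [263.3 233.4] [262.7 240.5] [262.1 247.5]
lid_front [(array([250.8, 194.7]), 0.96)] [247.9 197.5] [247.9 197.5] [247.9 197.5]
staple_tip [(array([259.3, 238.1]), 0.75), (array([171.3, 302.8]), 0.28)] [257.8 240.5] [257.8 240.5] [257.8 240.5]
```

View pics/h.png

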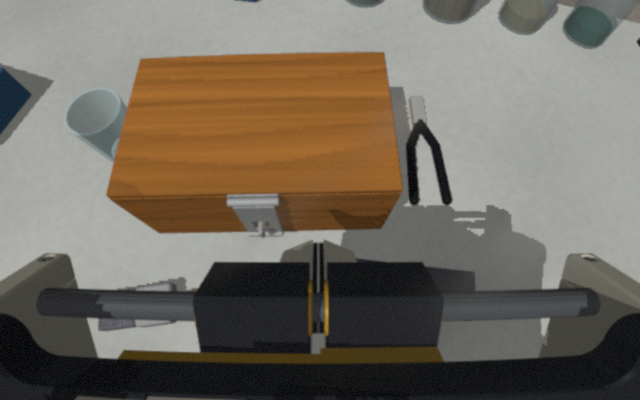

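```bash
python3 -c "
import cv2
a=cv2.imread('pics/h.png')[175:265,190:340];cv2.imwrite('pics/i.png',cv2.resize(a,(750,450),interpolation=cv2.INTER_CUBIC))"
```

```text
(no output)
```

View pics/i.png

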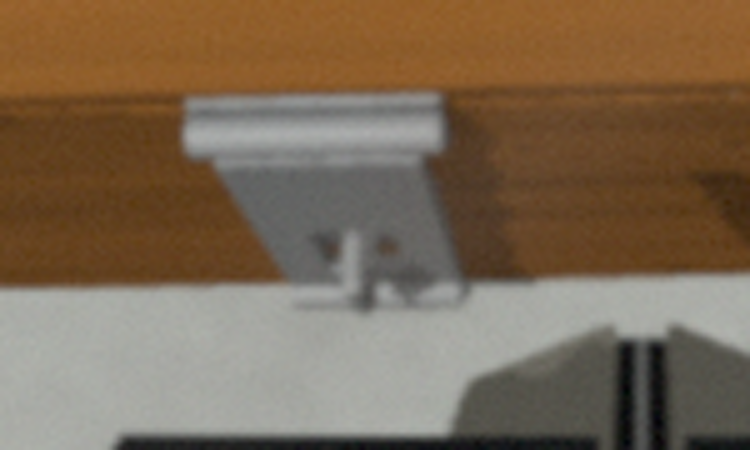

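The staple pokes through the slot and the plate lies on the front (crop (350,260)). The finger may have been bearing on the hinge knuckle, though, so I'll press the plate lower down with slightly open fingers straddling the staple.

Run:
```python
from h import *
s=bot.sense(); R0=Ro.from_euler('xyz',s['orientation']); c,d=np.cos(W),np.sin(W)
for X,Y,z in((-.15,-.002,.2),(-.15,-.002,.10),(-.13,-.002,.046),(-.11,-.002,.046),(-.099,-.002,.046)):
    p=np.array([CX+c*X-d*Y,CY+d*X+c*Y,z]); print((R0.inv().apply(p-s['tcp_pos'])*1000).round(0))
```

```text
[  1. -59.   1.]
[-63. -59.  78.]
[-82. -59. 132.]
[-67. -58. 145.]
[-59. -58. 152.]
```

```bash
python3 -m jog '[{"linear":[0,-30,0],"turn":[0,0,0],"fingers":0.2},{"linear":[0,-59,0],"turn":[0,0,0],"fingers":0.2},{"linear":[-31,-59,39],"turn":[0,0,0],"fingers":0.2},{"linear":[-63,-59,78],"turn":[0,0,0],"fingers":0.2},{"linear":[-73,-59,105],"turn":[0,0,0],"fingers":0.2},{"linear":[-82,-59,132],"turn":[0,0,0],"fingers":0.2},{"linear":[-75,-59,138],"turn":[0,0,0],"fingers":0.2},{"linear":[-75,-59,138],"turn":[0,0,0],"fingers":0.2}]'
python3 - <<'E'
from h import *
s=bot.sense(); p=s['tcp_pos']; c,d=np.cos(W),np.sin(W); v=p[:2]-[CX,CY]; print(c*v[0]+d*v[1],-d*v[0]+c*v[1],p[2])
d=cams.get_image('wrist'); cv2.imwrite('pics/j.png',cv2.resize(d['img'][150:350,190:450],(780,600)))
E
```

```text
clock: 14.6
tcp_pos: [0.458, 0.0641, 0.0541]
orientation: [-3.128, -0.707, 0.198]
wrist_force: [1.5, 0.3, 1.1]
opening: 0.0183
-0.1187236722926294 0.002646103280024119 0.0541272104554019
```

View pics/j.png

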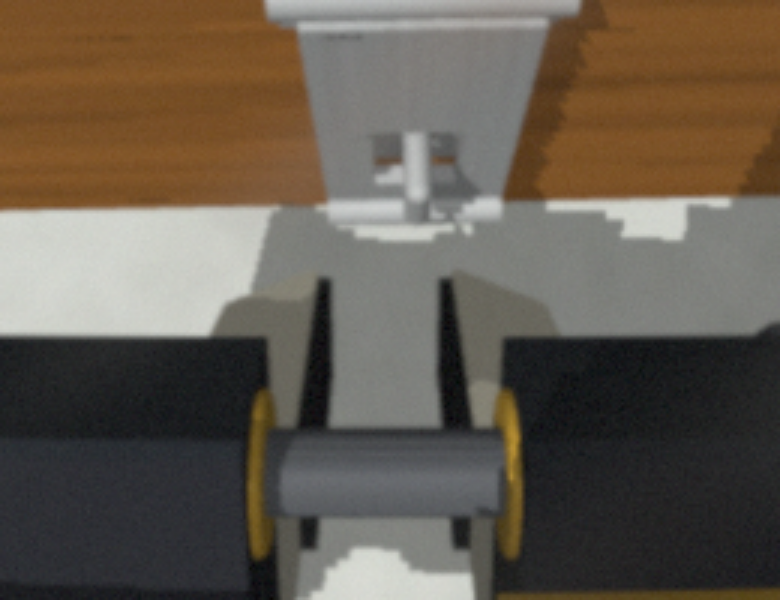

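The fingers' gap centre (col 386) is left of the staple (col 416) by about 4–5 mm; I'll shift right and press.

```bash
python3 -m jog '[{"linear":[-4,5,4],"turn":[0,0,0],"fingers":0.2},{"linear":[-4,5,4],"turn":[0,0,0],"fingers":0.2},{"linear":[2,5,9],"turn":[0,0,0],"fingers":0.2},{"linear":[7,5,13],"turn":[0,0,0],"fingers":0.2},{"linear":[9,5,15],"turn":[0,0,0],"fingers":0.2},{"linear":[11,5,17],"turn":[0,0,0],"fingers":0.2},{"linear":[11,5,17],"turn":[0,0,0],"fingers":0.2}]'
```

```text
clock: 15.52
tcp_pos: [0.4761, 0.0635, 0.0484]
orientation: [-3.125, -0.704, 0.195]
wrist_force: [0.6, 0.8, -0.9]
opening: 0.0185
```

```bash
python3 -m jog '[{"linear":[2,0,1],"turn":[0,0,0],"fingers":0.2},{"linear":[3,0,3],"turn":[0,0,0],"fingers":0.2},{"linear":[3,0,3],"turn":[0,0,0],"fingers":0.2}]'
```

```text
clock: 15.9
tcp_pos: [0.4803, 0.0643, 0.0479]
orientation: [-3.125, -0.704, 0.195]
wrist_force: [-0.8, -0.2, 0.2]
opening: 0.0182
```

```bash
python3 -m jog '[{"linear":[2,0,1],"turn":[0,0,0],"fingers":0.2},{"linear":[3,0,3],"turn":[0,0,0],"fingers":0.2},{"linear":[3,0,3],"turn":[0,0,0],"fingers":0.2}]'
```

```text
clock: 16.27
tcp_pos: [0.4834, 0.0652, 0.0472]
orientation: [-3.125, -0.702, 0.194]
wrist_force: [-4.9, -2.9, 3.4]
opening: 0.0183
```

```bash
python3 -m jog '[{"linear":[1,0,1],"turn":[0,0,0],"fingers":0.2},{"linear":[2,0,2],"turn":[0,0,0],"fingers":0.2},{"linear":[2,0,2],"turn":[0,0,0],"fingers":0.2}]'
```

```text
clock: 16.65
tcp_pos: [0.4841, 0.0656, 0.0463]
orientation: [-3.124, -0.698, 0.193]
wrist_force: [-14.6, -5.5, 8.7]
opening: 0.0183
```

The plate is firmly seated (about 16 N, no further travel). Backing off straight forward, then up.

```bash
python3 -m jog '[{"linear":[-8,0,-7],"turn":[0,0,0],"fingers":0.2},{"linear":[-31,0,-26],"turn":[0,0,0],"fingers":0.2},{"linear":[-20,0,-75],"turn":[0,0,0],"fingers":0.2},{"linear":[10,0,-125],"turn":[0,0,0],"fingers":0.2},{"linear":[10,40,-150],"turn":[0,0,0],"fingers":0.2},{"linear":[10,60,-150],"turn":[0,0,0],"fingers":0.2},{"linear":[10,60,-150],"turn":[0,0,0],"fingers":0.2}]'
python3 - <<'E'
from h import *
d=cams.get_image('wrist'); D=[cams.get_image(n) for n in('scene','top')]
cv2.imwrite('pics/k.png',d['img'])
for e in D: print([(t,[np.round(x['centre'],1).tolist() for x in cams.landmark_of(t,e)[:1]]) for t in('lid_front','jar_near','pliers','brush','oilstone')])
print({t:[(np.round(x['centre'],1).tolist(),x['p']) for x in cams.landmark_of(t,d)[:1]]+[proj(model([CX,CY,W,0,H])[t],d)[0].round(1) for H in (0,.1)] for t in('lid_front','hasp_hinge','hasp_tip','staple_tip')})
E
```

```text
clock: 17.52
tcp_pos: [0.4116, -0.0134, 0.1681]
orientation: [-3.126, -0.703, 0.196]
wrist_force: [0.7, 0.6, -0.1]
opening: 0.0179
[('lid_front', [[307.6, 176.7]]), ('jar_near', [[391.6, 184.6]]), ('pliers', [[286.6, 288.4]]), ('brush', [[309.5, 167.5]]), ('oilstone', [[242.6, 225.5]])]
[('lid_front', [[323.3, 226.1]]), ('jar_near', [[234.4, 194.8]]), ('pliers', [[391.5, 162.1]]), ('brush', [[286.5, 271.1]]), ('oilstone', [[395.9, 243.9]])]
{'lid_front': [([244.1, 145.4], 0.78), array([239. , 151.2]), array([239. , 151.2])], 'hasp_hinge': [([243.4, 157.9], 0.62), array([240.6, 161.6]), array([240.6, 161.6])], 'hasp_tip': [([261.8, 199.1], 0.59), array([258.1, 199.8]), array([257.4, 207. ])], 'staple_tip': [([254.9, 200.6], 0.57), array([251.3, 203.8]), array([251.3, 203.8])]}
```

View pics/k.png

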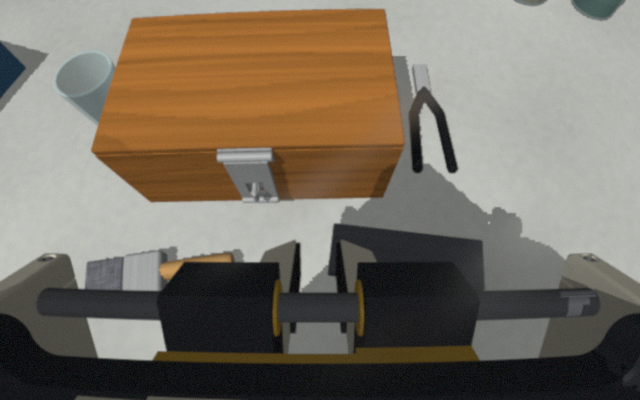

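The lid is shut and the hasp lies flat with the staple through its slot (about (255,190)). The bystanders are in place and the robot is touching nothing, so I'm handing in.

```bash
python3 -c "
from workcell import bot
print(bot.job_done())"
```

```text
the job is handed in; nothing more can be done
None
```

The bur case is shut and the hasp is down over the staple; I handed the job in at about 17.5 s of the 43 s allowed.

- **Lid:** I pressed it down along its arc with the closed fingers, well to the side of the hasp. It reached its stop at 112 mm with 17.7 N. A picture then showed the hasp still upright and clear of the staple.
- **Hasp:** I swung it forward and down with the lid shut. My first press may have been bearing on the hinge knuckle. I pressed the plate again lower down with the fingers either side of the staple, and it stopped firmly at about 16 N.
- **Last checks:** In the final picture the lid is shut, the hasp lies flat on the front and the staple shows through the slot. The hasp tip landmark was within about 4 px of where a fully closed hasp should show. In that view the landmarks for parts I knew were in place were also 4–8 px off the model, so the measured angle is only good to about 0.1 rad.
- **Bystanders:** The jar, pliers, brush and stone landmarks match the starting ones to within about 3 px. The largest force I read was about 19 N.

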